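# Make up the fixings kits for an armchair and a footstool

## Task

Make up the kits for two upholstery repairs: into the long tray with three bays (the armchair) go the full tin of tacks, the carton of staples and the round turned wooden foot; into the short tray with two bays (the footstool) go the part-used tin of tacks and the castor. The two tins are sealed and look alike, so tell by their weight which is the full one. Stand each thing flat on the floor of a bay of its own, the same way up as it stands now, set down rather than dropped, and leave the square foot, the thread cone and the oil bottle where they are.

Things in the scene. Friction and masses are not known exactly. Their poses are not given: they have to be found in the camera images.
- tin_1: One of two sealed round tins of upholstery tacks that look exactly alike: bright metal with a plain brown label band, 62 mm across, 75 mm high. One (not told which) is full and weighs about 0.5 kg, the other is part used and weighs about 0.15 kg; only the weight when lifted tells them apart. Origin: centre of its underside; z up.
- tin_2: One of two sealed round tins of upholstery tacks that look exactly alike: bright metal with a plain brown label band, 62 mm across, 75 mm high. One (not told which) is full and weighs about 0.5 kg, the other is part used and weighs about 0.15 kg; only the weight when lifted tells them apart. Origin: centre of its underside; z up.
- carton: Closed brown cardboard carton of staples with white labels, 42 mm (its x) by 66 mm (its y), 62 mm high, 0.16 to 0.29 kg. Origin: centre of its underside; z up. Fits a bay only roughly square to it.
- round_foot: Turned round furniture foot of dark wood, standing on its wider end, 80 mm high: base collar 50 mm across up to 16 mm, a 36 mm neck at 22 mm, a straight part 42 mm across from 40 to 62 mm up (grip here), then tapering to 33 mm at the top. About 0.1 kg. Origin: centre of its underside; z up.
- castor: Castor standing wheel up on its steel plate (46 x 46 x 4 mm), 68 mm high, about 0.13 kg, nothing on it turns. Steel fork: flat cheeks 30 mm apart over their outsides (along y, the axle), x from -11 to +15 mm, 15 to 57 mm up (grip across these). Black wheel 44 mm across, 18 mm wide, centre 46 mm up and 6 mm towards +x. Origin: centre of the plate's underside; z up.
- long_tray: Low grey sheet-steel tray, three square bays in a row along its y: 94 mm (x) by 272 mm (y), rim and dividers 16 mm high and 5 mm thick, floor 4 mm thick. Each bay is 84 by 84 mm inside; the bay centres lie at y = -89, 0 and +89 mm, x = 0. Loose, about 1.1 kg. Origin: centre of its underside; z up.
- short_tray: Low grey sheet-steel tray, two square bays in a row along its y: 94 mm (x) by 183 mm (y), rim and divider 16 mm high and 5 mm thick, floor 4 mm thick. Each bay is 84 by 84 mm inside; the bay centres lie at y = -44.5 and +44.5 mm, x = 0. Loose, about 1.1 kg. Origin: centre of its underside; z up.
- square_foot: Square tapered furniture foot of light wood, 50 by 50 mm at the base, 36 by 36 mm at the top, 64 mm high, standing among the stock. Not wanted for either kit: leave it. Origin: centre of its underside.
- thread_cone: Cone of dark blue thread, 62 mm across the base, 110 mm high, standing beyond the trays. Leave it. Origin: centre of its underside.
- oil_bottle: Small amber bottle of machine oil with a red cap, 46 mm across, 130 mm high, standing to the right of the stock. Leave it. Origin: centre of its underside.
There are look-alikes about, which are no part of the job. Leave any red look-alike of the tin_1 alone. What is shaped like the carton but green is not meant.

How it is judged:
By the outcome, as a careful person would: the job done as asked, in the order asked, and still so for the second after the job is handed in, with the robot touching nothing.
It also fails if it takes over 115 s, if anything falls off the work surface, if the arm or the gripper's body presses on something with over 40 N, if the wrist force passes 120 N, or if a joint passes its speed limit or range.

## Robot

A 7-joint arm with a two-finger parallel gripper is mounted at the origin on the work surface. World frame = base frame: x ahead of the robot, y to its left, z up, the work surface at z = 0. Lengths are in m, angles in rad, forces in N, time in s.
With the tool pointing down it reaches from about 0.4 to 0.85 m from the base axis. Payload 10.4 kg.
Tool frame: the origin (TCP) lies at the very end of the fingers, on their centre line; the grasp point (between the pads) lies 19 mm behind it (manip.tcp_to_grasp is the z of the grasp point in the tool frame, in m); z points along the fingers, x is the direction in which the jaws open and shut, and the axes are right-handed (so a half turn about z gives the same grasp; the last joint's range is limited). The gripper opens to 85 mm and grips with 20 to 120 N. Pads are 22 mm wide; open, the fingers measure 114 mm over their backs; the gripper's body (76 mm by 85 mm) begins 54 mm behind the grasp point. The pads swing forward as they close: fully open they stand 13 mm farther back than shut.
Start: joints at [-1.337, 0.332, -0.065, 1.46, 0.022, 1.35, -0.088], TCP at [0.159, 0.605, 0.231] pointing down, gripper open.
Joint ranges: [-2.6, 2.6], [-0.5, 2.12], [-1.47, 1.34], [0.16, 2.42], [-1.27, 4.41], [0.06, 2.06], [-2.6, 2.6]. Speed limits (rad/s): [2.22, 2.22, 2.79, 2.79, 3.14, 3.14, 3.14].

## Interface

Orientations are given as a unit quaternion [x, y, z, w].
In Python, from workcell import manip gives the robot as it stands.
- The arm moves only by the tool servo_tool, never from a script. Its argument "moves" is a list of rows, each an object with "travel": the shift along the tool's x, y, z in mm, a list of three; "dr": the turn, a rotation vector about the tool's x, y, z in degrees, a list of three. A call has 1 to 12 rows; each row shifts and turns the commanded pose from where the row before left it, along the tool's axes as they then stand; what a row does not reach is not made up. A row lasts 1/8 s, in which the tool goes at most 62.5 mm and 10.7 degrees, less where a joint would pass 70% of its speed; a pose out of reach is approached as far as the arm can. A call is refused whole if a number of a shift passes 62.5 or a number of a turn 10.7, either way. A call with a gripper value outside its range is refused whole. "claw" is the closure, from 0 (fully open) to 1 (shut), set as the call begins (left out, the last holds). The fingers move at their own pace and stop on an object; "squeeze" is the grip in N (left out, the last holds). Time passes only in rows, so rows that do not move let the fingers close. It gives the time, the measured TCP pose, the force and the opening at its end, in the units of the state.
- manip.get_obs(): the state, without advancing time (a new reading comes with each control period).
- manip.camera(name): name is "scene" or "top" or "wrist"; returns the picture (480x640x3 uint8, blue, green, red); there is no depth.
- manip.calibration(name): a dict with "intrinsics" (3x3 intrinsics, pixels), "distortion" ([k1, k2, p1, p2, k3] as OpenCV has them; the pictures are not rectified), "view" (4x4, takes a point from world to camera coordinates). Camera axes: x right, y down, z forward; pixel columns grow to the right and rows downward; lengths in m; the calibration is good to about 2 mm. A picture is of the moment at which its call begins: read the wrist's pose just before it. calibration takes no time and is no camera call; for the wrist camera it gives the pose at the moment of the call.
- manip.hand_in(): hands the job in, once; it reports no verdict.
The state is a dict: "clock": time; "joint_pos": joint angles; "joint_velocities": joint speeds; "tau": joint torques, N m; "position": TCP position; "ee_rot": TCP orientation; "ft_force": force on the tool from outside, world axes, zero at the start; "torque": the same for the moment, N m; "grip_width": opening from 0.0 (shut) to 1.0 (fully open).
Only numpy, scipy, OpenCV 4.12 (cv2) and the standard library are available. Lean on these libraries where they do the work, as an engineer would, in place of code of your own. Each camera call takes 0.05 s, during which the arm holds its last target. There are 200 camera calls.

## Working session

There is one attempt and no reset: what is moved stays moved. The work goes in short steps, Python scripts to look and compute and a tool call to move; the robot and the scene stay as the last step left them, time stands still between calls to the robot, and variables do not carry over. Pictures are saved under pics/ and viewed, on a budget of 14 in all, crops included, one or two more only if the job needs it, and the job is handed in when it is done.

Besides the shell and the picture viewer there is one more tool, called after "Call:" by a JSON object that holds its "method" and its "body", one argument or row to a line. servo_tool: Moves the arm, as the interface text tells. Its arguments: {"type":"object","properties":{"moves":{"type":"array","items":{"type":"object","properties":{"travel":{"type":"array","items":{"type":"number"}},"dr":{"type":"array","items":{"type":"number"}}}}},"claw":{"type":"number"},"squeeze":{"type":"number"}},"required":["moves"]}

```bash
ls; mkdir -p pics
python3 - <<'E'
from workcell import manip
import cv2,numpy as np
o=manip.get_obs(); print(o)
for n in("scene","top"):
    cv2.imwrite(f"pics/{n}0.png",manip.camera(n)); c=manip.calibration(n); print(n,c)
print(manip.tcp_to_grasp)
E
```

```text
pics
{'clock': 0.0, 'joint_pos': array([-1.33661922,  0.33290187, -0.0646965 ,  1.46099844,  0.02155398,
        1.34991464, -0.08850938]), 'joint_velocities': array([ 3.58281052e-04,  2.12489799e-04,  1.33003546e-04, -1.37791847e-03,
        6.35534323e-04,  9.64337332e-04, -6.60586387e-06]), 'tau': array([ 1.56335618e-04, -6.25446296e+01,  4.91460145e-02, -3.91602230e+01,
        1.62475300e-02,  1.00113181e-02,  1.51330391e-05]), 'position': array([0.15861855, 0.60411446, 0.23046992]), 'ee_rot': array([ 7.91822110e-01,  6.10751309e-01, -5.96309762e-04,  4.78560217e-04]), 'ft_force': array([ 0.53418475, -0.63840537,  0.4916791 ]), 'torque': array([-0.01050802, -0.01025624,  0.02601709]), 'grip_width': 1.0000061305510122}
scene {'intrinsics': array([[446.5693827 ,   0.        , 319.09008706],
       [  0.        , 446.5693827 , 239.43313628],
       [  0.        ,   0.        ,   1.        ]]), 'distortion': array([-0.08002371,  0.        ,  0.        ,  0.        ,  0.        ]), 'view': array([[-0.45345435,  0.89127731,  0.00197395,  0.28052466],
       [ 0.68616052,  0.35050903, -0.63743797, -0.31738636],
       [-0.56882589, -0.28769458, -0.77049915,  1.21399006],
       [ 0.        ,  0.        ,  0.        ,  1.        ]])}
top {'intrinsics': array([[598.10096327,   0.        , 323.79166522],
       [  0.        , 598.10096327, 234.57271819],
       [  0.        ,   0.        ,   1.        ]]), 'distortion': array([-0.07015557,  0.        ,  0.        ,  0.        ,  0.        ]), 'view': array([[ 0.00731259, -0.99988515,  0.01327465, -0.07343183],
       [-0.98538822, -0.00946432, -0.17006025,  0.50364829],
       [ 0.17016635, -0.01183711, -0.98534425,  1.31658751],
       [ 0.        ,  0.        ,  0.        ,  1.        ]])}
-0.0187
```

View pics/top0.png

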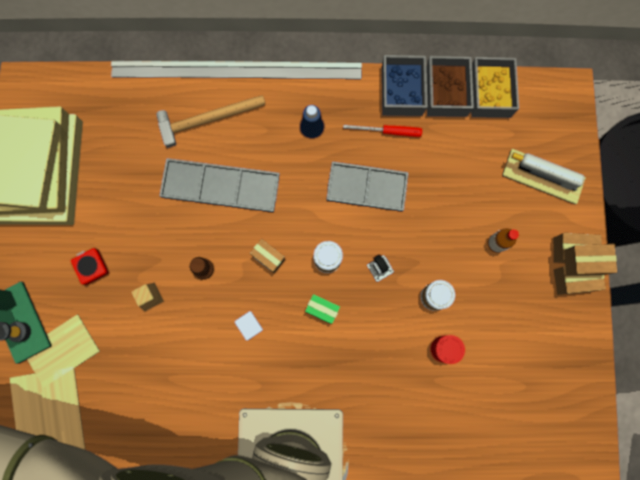

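View pics/scene0.png

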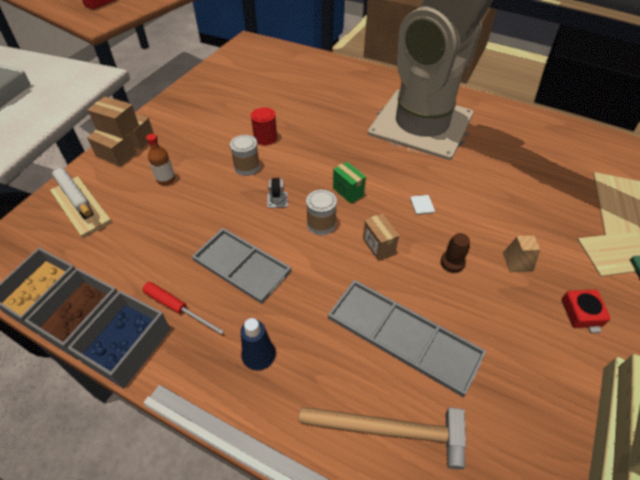

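Candidates in the top picture:
- **Tins:** (328,256) and (440,295). The red one at (448,349) is the decoy.
- **Carton:** brown at (268,257). The green one at (322,309) is the decoy.
- **Round foot:** dark at (201,268). The light square one at (146,296) stays.
- **Castor:** (380,267).
- **Trays:** long at (220,186), short at (367,187).

Next is a close crop to check these and measure.

```bash
cat > h.py <<'E'
from workcell import manip
import cv2,numpy as np
from scipy.spatial.transform import Rotation as R
def ray(n,px,cal=None):
    c=cal or manip.calibration(n)
    p=cv2.undistortPoints(np.array([[px]],float),c["intrinsics"],c["distortion"])[0,0]
    V=c["view"]; d=V[:3,:3].T@np.array([*p,1]); o=-V[:3,:3].T@V[:3,3]
    return o,d
def w(n,px,z,cal=None):
    o,d=ray(n,px,cal); return (o+d*(z-o[2])/d[2])
def proj(n,P,cal=None):
    c=cal or manip.calibration(n); V=c["view"]
    return cv2.projectPoints(np.array(P,float).reshape(-1,1,3),cv2.Rodrigues(V[:3,:3])[0],V[:3,3],c["intrinsics"],c["distortion"])[0][:,0]
E
python3 - <<'E'
from h import *
im=cv2.imread("pics/top0.png")
cv2.imwrite("pics/c1.png",cv2.resize(im[145:325,150:460],None,fx=2.58,fy=2.58,interpolation=cv2.INTER_CUBIC))
for k,p,z in[("tinA",(328,256),.075),("tinB",(440,295),.075),("carton",(268,257),.06),("rfoot",(201,268),.06),("castor",(380,267),.03),("red",(448,349),.075),("bottle",(508,236),.12),("cone",(312,110),.1)]: print(k,w("top",p,z).round(3))
E
```

```text
tinA [ 0.451 -0.078  0.075]
tinB [ 0.367 -0.325  0.075]
carton [0.449 0.055 0.06 ]
rfoot [0.423 0.204 0.06 ]
castor [ 0.433 -0.198  0.03 ]
red [ 0.25  -0.34   0.075]
bottle [ 0.492 -0.468  0.12 ]
cone [ 0.781 -0.04   0.1  ]
```

View pics/c1.png

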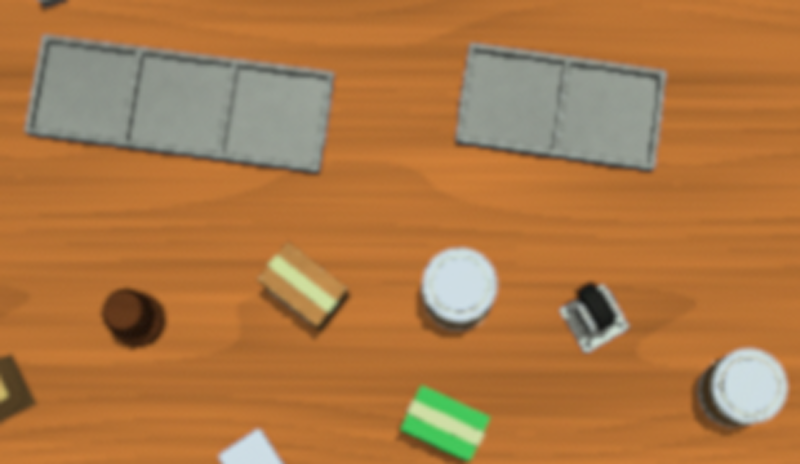

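The crop confirms the choices: plain-lidded tins, brown carton, dark round foot and castor, with both trays clear and empty. I read the corners off it for the fits.

Run:
```python
from h import *
from scipy.optimize import least_squares
f=lambda p:np.array(p)/2.58+[150,145]
def fit(loc,px,x0):
    loc=np.array(loc,float);px=np.array([f(p) for p in px])
    def P(q):
        c,s=np.cos(q[2]),np.sin(q[2]); return np.c_[q[0]+c*loc[:,0]-s*loc[:,1],q[1]+s*loc[:,0]+c*loc[:,1],loc[:,2]]
    r=least_squares(lambda q:(proj("top",P(q))-px).ravel(),x0)
    return r.x.round(4),np.degrees(r.x[2]).round(1),r.fun.round(1)
def rect(a,b,z): return [(a/2,b/2,z),(a/2,-b/2,z),(-a/2,-b/2,z),(-a/2,b/2,z)] # far-left,far-right,near-right,near-left
print("long",fit(rect(.094,.272,.016),[(44,37),(332,72),(320,172),(27,134)],[.6,.15,0]))
print("short",fit(rect(.094,.183,.016),[(471,45),(665,70),(653,169),(457,143)],[.6,-.15,0]))
print("carton",fit(rect(.042,.066,.062),[(287,244),(348,291),(318,325),(260,280)],[.45,.05,-.5]))
print("castorplate",fit(rect(.046,.046,.004)[1:],[(628,322),(588,350),(561,312)],[.43,-.2,0.5]))
print("tinA",w("top",f((460,286)),.075),"tinB",w("top",f((749,386)),.075))
print("rfoot",w("top",f((123,310)),.08), "base",w("top",f((138,322)),.016))
print("wheelends",w("top",f((577,296)),.046),w("top",f((608,322)),.046))
print("cam",ray("top",(320,240))[0])
# wrist cal
c=manip.calibration("wrist"); o=manip.get_obs(); Rt=R.from_quat(o["ee_rot"]).as_matrix()
print(c["intrinsics"],Rt.round(3), Rt.T@(ray("wrist",(320,240))[0]-o["position"]),(Rt.T@c["view"][:3,:3].T).round(3))
```

```text
long (array([ 0.6251,  0.1763, -0.118 ]), np.float64(-6.8), array([-0.5, -0.3,  1.1,  0.1,  0.1, -0.1, -0.7,  0.3]))
short (array([ 0.6257, -0.1721, -0.1247]), np.float64(-7.1), array([-0.8, -0.3,  0.5,  0.2,  0.9,  0.2, -0.5, -0. ]))
carton (array([ 0.4527,  0.0561, -0.6513]), np.float64(-37.3), array([ 0.6, -0.5,  0.1, -0.7, -0. ,  0.9, -0.7,  0.3]))
castorplate (array([ 0.4346, -0.2015, -0.9412]), np.float64(-53.9), array([ 0.7, -0. ,  0.3,  0.7, -1. , -0.7]))
tinA [ 0.45125226 -0.07908736  0.075     ] tinB [ 0.36748834 -0.32568073  0.075     ]
rfoot [0.42721762 0.20750704 0.08      ] base [0.4241822 0.206441  0.016    ]
wheelends [ 0.4472892  -0.18212366  0.046     ] [ 0.42463907 -0.20910796  0.046     ]
cam [ 0.27278717 -0.05307212  1.38391727]
[[359.65745021   0.         320.30851986]
 [  0.         359.65745021 245.20360356]
 [  0.           0.           1.        ]] [[ 0.254  0.967 -0.   ]
 [ 0.967 -0.254 -0.001]
 [-0.001  0.    -1.   ]] [ 0.00091014 -0.07898632 -0.14248768] [[ 1.    -0.     0.   ]
 [ 0.     0.952  0.307]
 [-0.    -0.307  0.952]]
```

Call:
{"method": "servo_tool", "body": {
  "moves": [
    {"travel": [0, 0, 0], "dr": [0, 0, 10.3]},
    {"travel": [0, 0, 0], "dr": [0, 0, 10.3]},
    {"travel": [0, 0, 0], "dr": [0, 0, 10.3]},
    {"travel": [0, 0, 0], "dr": [0, 0, 10.3]},
    {"travel": [0, 0, 0], "dr": [0, 0, 10.3]},
    {"travel": [0, 0, 0], "dr": [0, 0, 10.3]},
    {"travel": [0, 0, 0], "dr": [0, 0, 10.3]},
    {"travel": [0, 0, 0], "dr": [0, 0, 10.3]},
    {"travel": [30, 32, 0], "dr": [0, 0, 0]},
    {"travel": [30, 32, 0], "dr": [0, 0, 0]}
  ],
  "claw": 0,
  "squeeze": 40
}}

```text
clock: 1.35
position: [0.2106, 0.5326, 0.2306]
ee_rot: [0.998, -0.062, -0.0, 0.001]
ft_force: [1.0, 1.0, 0.1]
grip_width: 1.0
```

```bash
cat > go.py <<'E'
# usage: go.py x y z yaw_deg -> rotation (deg tool z, plus tilt fix) then translation in tool frame (mm)
import sys
from h import *
x,y,z,yaw=map(float,sys.argv[1:5])
o=manip.get_obs(); M=R.from_quat(o["ee_rot"]).as_matrix()
c,s=np.cos(np.radians(yaw)),np.sin(np.radians(yaw))
T=np.array([[c,s,0],[s,-c,0],[0,0,-1.]])
print("t",round(o["clock"],2),"pos",o["position"].round(4),"yaw",np.degrees(np.arctan2(M[1,0],M[0,0])).round(1),"F",o["ft_force"].round(2),"g",round(o["grip_width"],3),"q",o["joint_pos"].round(2))
print("dr",R.from_matrix(M.T@T).as_rotvec(degrees=True).round(1),"then travel",(T.T@(np.array([x,y,z])-o["position"])*1000).round(1))
E
python3 go.py .42 .25 .23 -7
```

```text
t 1.35 pos [0.2106 0.5326 0.2306] yaw -7.1 F [1.03 1.03 0.06] g 1.0 q [-1.41  0.21  0.16  1.61 -0.03  1.32 -1.37]
dr [ 0.1 -0.  -0.1] then travel [242.2 254.9   0.6]
```

Call:
{"method": "servo_tool", "body": {
  "moves": [
    {"travel": [30, 32, 0]},
    {"travel": [30, 32, 0]},
    {"travel": [30, 32, 0]},
    {"travel": [30, 32, 0]},
    {"travel": [30, 32, 0]},
    {"travel": [30, 32, 0]},
    {"travel": [30, 32, 0]},
    {"travel": [30, 32, 0]},
    {"travel": [0, 40, 0]},
    {"travel": [0, 40, 0]},
    {"travel": [0, 40, 0]},
    {"travel": [0, 0, 0]}
  ]
}}

```text
$.moves[0]: bad value
```

```bash
cat > wr.py <<'E'
import sys
from h import *
c=manip.calibration("wrist"); im=manip.camera("wrist"); n=sys.argv[1]
cv2.imwrite(f"pics/{n}.png",im); import pickle; pickle.dump(c,open(f"{n}.cal","wb"))
E
python3 go.py .451 -.079 .23 -7; python3 wr.py w1
```

```text
t 1.35 pos [0.2106 0.5326 0.2306] yaw -7.1 F [1.03 1.03 0.06] g 1.0 q [-1.41  0.21  0.16  1.61 -0.03  1.32 -1.37]
dr [ 0.1 -0.  -0.1] then travel [313.1 577.7   0.6]
```

View pics/w1.png

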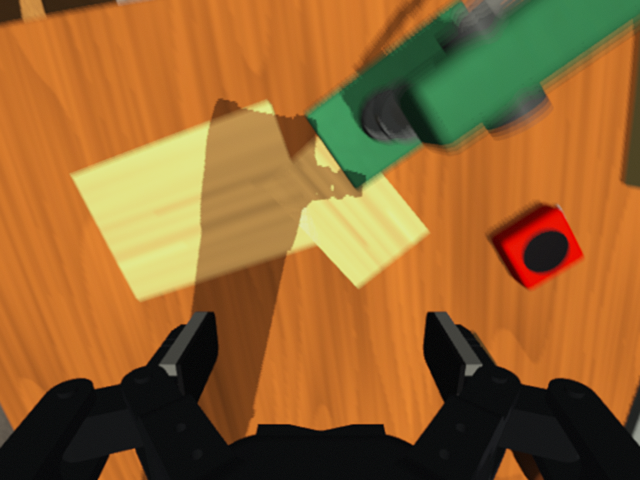

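The move was refused because `dr` is needed in every row. The picture only shows the starting area, with the sander and the red box. Resending.

Call:
{"method": "servo_tool", "body": {
  "moves": [
    {"travel": [30, 32, 0], "dr": [0, 0, 0]},
    {"travel": [30, 32, 0], "dr": [0, 0, 0]},
    {"travel": [30, 32, 0], "dr": [0, 0, 0]},
    {"travel": [30, 32, 0], "dr": [0, 0, 0]},
    {"travel": [30, 32, 0], "dr": [0, 0, 0]},
    {"travel": [30, 32, 0], "dr": [0, 0, 0]},
    {"travel": [30, 32, 0], "dr": [0, 0, 0]},
    {"travel": [30, 32, 0], "dr": [0, 0, 0]},
    {"travel": [0, 40, 0], "dr": [0, 0, 0]},
    {"travel": [0, 40, 0], "dr": [0, 0, 0]},
    {"travel": [0, 40, 0], "dr": [0, 0, 0]},
    {"travel": [0, 0, 0], "dr": [0, 0, 0]}
  ]
}}

```text
clock: 2.9
position: [0.4019, 0.1284, 0.2313]
ee_rot: [0.998, -0.064, -0.0, -0.001]
ft_force: [0.1, 0.3, -0.0]
grip_width: 1.001
```

```bash
python3 go.py .451 -.079 .23 -7; python3 wr.py w2
```

```text
t 2.9 pos [0.4019 0.1284 0.2313] yaw -7.3 F [ 0.13  0.29 -0.01] g 1.001 q [-0.98 -0.18  0.51  1.98  0.09  1.32 -0.62]
dr [-0.1  0.  -0.3] then travel [ 74.1 199.8   1.3]
```

View pics/w2.png

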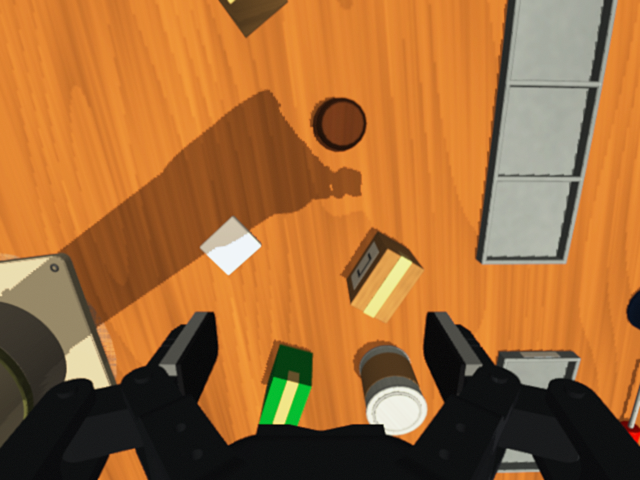

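The wrist picture shows the round foot top at about (340,124), the carton top at about (385,277), the tin lid at about (396,411) and the long tray at right, with near corners (480,262) and (566,263). I compare these with projections of the top-camera fits.

Run:
```python
from h import *
import pickle
c=pickle.load(open("w2.cal","rb"))
def rect(x,y,a,b,z,t):
    L=np.array([(a/2,b/2),(a/2,-b/2),(-a/2,-b/2),(-a/2,b/2)]);cs,s=np.cos(t),np.sin(t)
    return np.c_[L@np.array([[cs,s],[-s,cs]])+[x,y],np.full(4,z)]
im=cv2.imread("pics/w2.png")
for a in[(.6251,.1763,.094,.272,.016,-.118),(.6257,-.1721,.094,.183,.016,-.1247),(.4527,.0561,.042,.066,.062,-.6513),(.4527,.0561,.042,.066,0,-.6513)]:
    cv2.polylines(im,[proj("wrist",rect(*a),c).round().astype(int)],1,(255,0,255),1)
th=np.linspace(0,6.28,40)
for x,y,z,r in[(.4513,-.079,.075,.031),(.4255,.207,.08,.0165),(.4255,.207,.016,.025),(.4255,.207,.0,.025)]:
    cv2.polylines(im,[proj("wrist",np.c_[x+r*np.cos(th),y+r*np.sin(th),0*th+z],c).round().astype(int)],1,(255,0,255),1)
cv2.imwrite("pics/w2o.png",cv2.resize(im[70:440,240:640],None,fx=1.6,fy=1.6))
```

```text
(no output)
```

View pics/w2o.png

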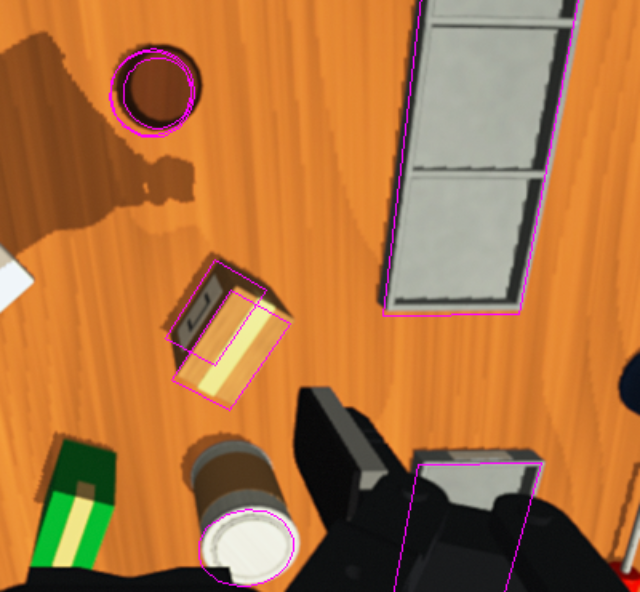

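The fits agree to 2–4 mm. The foot is about 2–3 mm farther in +x, the short tray needs a check later, and tin A shifts about 2 mm in +x. Going to tin A.

Call:
{"method": "servo_tool", "body": {
  "moves": [
    {"travel": [13, 33, 0], "dr": [0, 0, 0]},
    {"travel": [13, 33, 0], "dr": [0, 0, 0]},
    {"travel": [13, 33, 0], "dr": [0, 0, 0]},
    {"travel": [13, 33, 0], "dr": [0, 0, 0]},
    {"travel": [12, 34, 0], "dr": [0, 0, 0]},
    {"travel": [12, 34, 0], "dr": [0, 0, 0]},
    {"travel": [0, 0, 35], "dr": [0, 0, 0]},
    {"travel": [0, 0, 35], "dr": [0, 0, 0]},
    {"travel": [0, 0, 35], "dr": [0, 0, 0]},
    {"travel": [0, 0, 0], "dr": [0, 0, 0]}
  ]
}}

```text
clock: 4.2
position: [0.4514, -0.0764, 0.1246]
ee_rot: [0.998, -0.062, -0.002, 0.001]
ft_force: [0.5, -0.5, 0.4]
grip_width: 1.001
```

```bash
python3 go.py .453 -.079 .026 -7
```

```text
t 4.2 pos [ 0.4514 -0.0764  0.1246] yaw -7.1 F [ 0.48 -0.49  0.41] g 1.001 q [-0.8   0.05  0.9   2.05 -0.04  1.06 -0.  ]
dr [ 0.1  0.2 -0.1] then travel [ 1.9  2.4 98.6]
```

Call:
{"method": "servo_tool", "body": {
  "moves": [
    {"travel": [2, 2, 33], "dr": [0, 0, 0]},
    {"travel": [0, 0, 33], "dr": [0, 0, 0]},
    {"travel": [0, 0, 33], "dr": [0, 0, 0]},
    {"travel": [0, 0, 0], "dr": [0, 0, 0]}
  ]
}}

```text
clock: 4.7
position: [0.4539, -0.0789, 0.0269]
ee_rot: [0.998, -0.062, -0.001, 0.001]
ft_force: [-0.3, -0.6, 0.0]
grip_width: 1.001
```

Call:
{"method": "servo_tool", "body": {
  "moves": [
    {"travel": [0, 0, 0], "dr": [0, 0, 0]},
    {"travel": [0, 0, 0], "dr": [0, 0, 0]},
    {"travel": [0, 0, 0], "dr": [0, 0, 0]},
    {"travel": [0, 0, 0], "dr": [0, 0, 0]},
    {"travel": [0, 0, 0], "dr": [0, 0, 0]},
    {"travel": [0, 0, 0], "dr": [0, 0, 0]}
  ],
  "claw": 1,
  "squeeze": 50
}}

```text
clock: 5.45
position: [0.4558, -0.0791, 0.0293]
ee_rot: [0.998, -0.062, 0.001, -0.001]
ft_force: [-1.7, 0.0, 7.3]
grip_width: 0.716
```

```bash
python3 go.py .453 -.079 .026 -7
```

```text
t 5.45 pos [ 0.4558 -0.0791  0.0293] yaw -7.1 F [-1.68  0.01  7.27] g 0.716 q [-0.7   0.28  0.86  2.12 -0.28  0.85  0.21]
dr [-0.1 -0.2 -0.1] then travel [-2.8  0.3  3.3]
```

Call:
{"method": "servo_tool", "body": {
  "moves": [
    {"travel": [0, 0, -10], "dr": [0, 0, 0]},
    {"travel": [0, 0, -15], "dr": [0, 0, 0]},
    {"travel": [0, 0, -15], "dr": [0, 0, 0]},
    {"travel": [0, 0, 0], "dr": [0, 0, 0]},
    {"travel": [0, 0, 0], "dr": [0, 0, 0]},
    {"travel": [0, 0, 0], "dr": [0, 0, 0]},
    {"travel": [0, 0, 0], "dr": [0, 0, 0]}
  ]
}}

```text
clock: 6.32
position: [0.454, -0.0794, 0.0669]
ee_rot: [0.998, -0.062, -0.0, 0.0]
ft_force: [0.6, -0.4, -2.2]
grip_width: 0.715
```

```bash
python3 go.py .6146 .0877 .136 -7
```

```text
t 6.33 pos [ 0.454  -0.0794  0.0669] yaw -7.1 F [ 0.58 -0.38 -2.21] g 0.715 q [-0.76  0.19  0.91  2.1  -0.19  0.93  0.13]
dr [ 0.   0.  -0.1] then travel [ 139.  -185.5  -69.1]
```

Call:
{"method": "servo_tool", "body": {
  "moves": [
    {"travel": [0, 0, -30], "dr": [0, 0, 0]},
    {"travel": [0, 0, -30], "dr": [0, 0, 0]},
    {"travel": [0, 0, -30], "dr": [0, 0, 0]},
    {"travel": [24, -3, 0], "dr": [0, 0, 0]},
    {"travel": [24, -3, 0], "dr": [0, 0, 0]},
    {"travel": [24, -3, 0], "dr": [0, 0, 0]},
    {"travel": [24, -3, 0], "dr": [0, 0, 0]},
    {"travel": [24, -3, 0], "dr": [0, 0, 0]},
    {"travel": [24, -3, 0], "dr": [0, 0, 0]},
    {"travel": [0, 0, 0], "dr": [0, 0, 0]},
    {"travel": [0, 0, 0], "dr": [0, 0, 0]},
    {"travel": [0, 0, 0], "dr": [0, 0, 0]}
  ]
}}

```text
clock: 7.82
position: [0.5989, -0.0794, 0.1573]
ee_rot: [0.998, -0.062, -0.0, -0.0]
ft_force: [0.3, 0.9, -1.3]
grip_width: 0.715
```

```bash
python3 go.py .631 -.128 .136 -7; python3 wr.py w3
python3 - <<'E'
from h import *
F=[]
for i in range(4): F.append(manip.get_obs()["ft_force"][2]); manip.camera("top")
print(np.round(F,2))
E
```

```text
t 7.83 pos [ 0.5989 -0.0794  0.1573] yaw -7.1 F [ 0.27  0.93 -1.3 ] g 0.715 q [-0.63  0.45  0.89  1.65 -0.37  1.22  0.22]
dr [-0.   0.  -0.1] then travel [37.8 44.3 21.3]
[-1.68 -0.11 -2.27 -1.74]
```

View pics/w3.png

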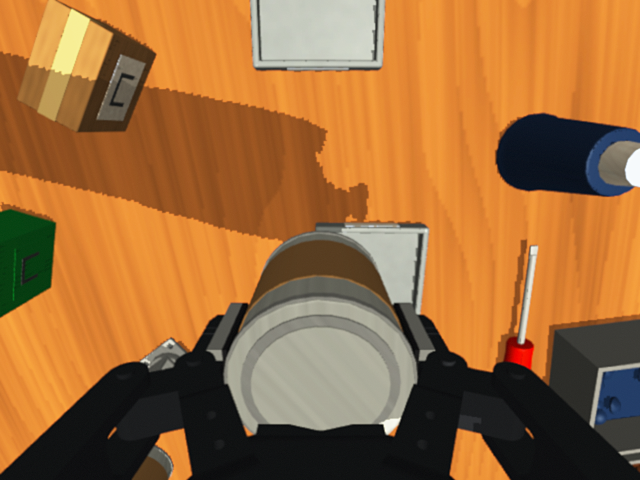

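About 1.5 N on average, so tin A (tin_1 or tin_2 unknown) is the part-used one. The short tray's left-end corners are at (317,225) and (428,227). The long tray's right-end corners are at (252,69) and (383,69).

Run:
```python
from h import *
import pickle
c=pickle.load(open("w3.cal","rb"))
for n,L,a,b,t in[("short",.183,(317,225),(428,227),-.1247),("long",-.272,(252,69),(383,69),-.118)]:
    A=w("wrist",a,.016,c);B=w("wrist",b,.016,c);m=(A+B)/2
    print(n,A.round(4),B.round(4),np.linalg.norm(A-B).round(4),np.degrees(np.arctan2(*(B-A)[[1,0]])).round(1),"centre",(m-L/2*np.array([-np.sin(t),np.cos(t),0])).round(4))
```

```text
short [ 0.5966 -0.0736  0.016 ] [ 0.6865 -0.0865  0.016 ] 0.0908 -8.2 centre [ 0.6302 -0.1708  0.016 ]
long [0.5648 0.0477 0.016 ] [0.6587 0.036  0.016 ] 0.0946 -7.2 centre [0.6277 0.1769 0.016 ]
```

Call:
{"method": "servo_tool", "body": {
  "moves": [
    {"travel": [20, 22, 0], "dr": [0, 0, 0]},
    {"travel": [20, 21, 0], "dr": [0, 0, 0]},
    {"travel": [0, 0, 30], "dr": [0, 0, 0]},
    {"travel": [0, 0, 30], "dr": [0, 0, 0]},
    {"travel": [0, 0, 30], "dr": [0, 0, 0]},
    {"travel": [0, 0, 20], "dr": [0, 0, 0]},
    {"travel": [0, 0, 0], "dr": [0, 0, 0]}
  ]
}}

```text
clock: 8.95
position: [0.6331, -0.1267, 0.0462]
ee_rot: [0.998, -0.062, -0.001, -0.0]
ft_force: [-1.0, -0.0, -0.6]
grip_width: 0.711
```

```bash
python3 go.py .633 -.127 .034 -7
```

```text
t 8.95 pos [ 0.6331 -0.1267  0.0462] yaw -7.1 F [-0.96 -0.02 -0.58] g 0.711 q [-0.44  0.66  0.79  1.62 -0.52  1.08  0.37]
dr [ 0.   0.1 -0.1] then travel [-0.   0.3 12.2]
```

Call:
{"method": "servo_tool", "body": {
  "moves": [
    {"travel": [0, 0, 5], "dr": [0, 0, 0]},
    {"travel": [0, 0, 4], "dr": [0, 0, 0]},
    {"travel": [0, 0, 2], "dr": [0, 0, 0]},
    {"travel": [0, 0, 0], "dr": [0, 0, 0]},
    {"travel": [0, 0, 0], "dr": [0, 0, 0]}
  ]
}}

```text
clock: 9.57
position: [0.6339, -0.1269, 0.0365]
ee_rot: [0.998, -0.062, 0.0, -0.0]
ft_force: [-1.0, -0.1, -2.1]
grip_width: 0.714
```

Call:
{"method": "servo_tool", "body": {
  "moves": [
    {"travel": [0, 0, 1.5], "dr": [0, 0, 0]},
    {"travel": [0, 0, 1.5], "dr": [0, 0, 0]},
    {"travel": [0, 0, 0], "dr": [0, 0, 0]},
    {"travel": [0, 0, 0], "dr": [0, 0, 0]}
  ]
}}

```text
clock: 10.07
position: [0.6338, -0.127, 0.0334]
ee_rot: [0.998, -0.062, 0.0, -0.0]
ft_force: [-1.5, 0.0, 1.5]
grip_width: 0.717
```

Contact. Release gently and retreat upward.

Call:
{"method": "servo_tool", "body": {
  "moves": [
    {"travel": [0, 0, 0], "dr": [0, 0, 0]},
    {"travel": [0, 0, 0], "dr": [0, 0, 0]},
    {"travel": [0, 0, 0], "dr": [0, 0, 0]},
    {"travel": [0, 0, -10], "dr": [0, 0, 0]},
    {"travel": [0, 0, -30], "dr": [0, 0, 0]},
    {"travel": [0, 0, -30], "dr": [0, 0, 0]},
    {"travel": [0, 0, -30], "dr": [0, 0, 0]},
    {"travel": [0, 0, -30], "dr": [0, 0, 0]},
    {"travel": [0, 0, 0], "dr": [0, 0, 0]}
  ],
  "claw": 0
}}

```text
clock: 11.2
position: [0.635, -0.1276, 0.1664]
ee_rot: [0.998, -0.062, 0.002, -0.0]
ft_force: [1.2, 0.2, -0.0]
grip_width: 0.999
```

```bash
python3 go.py .3685 -.325 .16 -40
```

```text
t 11.2 pos [ 0.635  -0.1276  0.1664] yaw -7.1 F [ 1.21  0.19 -0.02] g 0.999 q [-0.49  0.54  0.87  1.52 -0.43  1.27  0.31]
dr [-0.1 -0.2 32.9] then travel [-77.3 322.6   6.4]
```

Call:
{"method": "servo_tool", "body": {
  "moves": [
    {"travel": [-30, 28.5, 0], "dr": [0, 0, 0]},
    {"travel": [-30, 28.5, 0], "dr": [0, 0, 0]},
    {"travel": [-30, 28.5, 0], "dr": [0, 0, 0]},
    {"travel": [-30, 28.5, 0], "dr": [0, 0, 0]},
    {"travel": [-30, 28.5, 0], "dr": [0, 0, 0]},
    {"travel": [-30, 28.5, 0], "dr": [0, 0, 0]},
    {"travel": [-30, 0, 0], "dr": [0, 0, 0]},
    {"travel": [0, 0, 0], "dr": [0, 0, 0]}
  ]
}}

```text
clock: 12.2
position: [0.4025, -0.2705, 0.1629]
ee_rot: [0.998, -0.063, 0.0, -0.001]
ft_force: [0.5, 1.1, 0.4]
grip_width: 1.002
```

```bash
python3 go.py .3685 -.325 .16 -7; python3 wr.py w4
python3 - <<'E'
from h import *
import pickle
c=pickle.load(open("w4.cal","rb")); im=cv2.imread("pics/w4.png"); th=np.linspace(0,6.28,40)
for x,y,z,r in[(.3685,-.325,.075,.031),(.3685,-.325,0,.031),(.25,-.34,.075,.031)]:
    cv2.polylines(im,[proj("wrist",np.c_[x+r*np.cos(th),y+r*np.sin(th),0*th+z],c).round().astype(int)],1,(255,0,255),1)
cv2.imwrite("pics/w4o.png",im)
E
```

```text
t 12.2 pos [ 0.4025 -0.2705  0.1629] yaw -7.2 F [0.51 1.06 0.39] g 1.002 q [-0.52  0.09  1.09  1.95 -0.09  1.15  0.48]
dr [-0.2 -0.  -0.2] then travel [-27.1  58.2   2.9]
```

View pics/w4o.png

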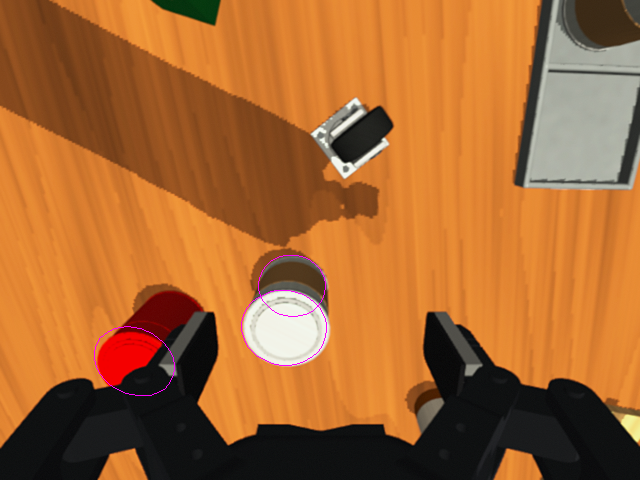

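The overlay matches tin B (lid at (286,327)), and the red tin is clear of the left finger. The castor plate corners are at (311,133), (354,98), (390,144) and (346,178).

Call:
{"method": "servo_tool", "body": {
  "moves": [
    {"travel": [-9, 19, 0], "dr": [0, 0, 0]},
    {"travel": [-9, 19, 0], "dr": [0, 0, 0]},
    {"travel": [-9, 20, 0], "dr": [0, 0, 0]},
    {"travel": [0, 0, 30], "dr": [0, 0, 0]},
    {"travel": [0, 0, 30], "dr": [0, 0, 0]},
    {"travel": [0, 0, 0], "dr": [0, 0, 0]}
  ]
}}

```text
clock: 13.0
position: [0.3697, -0.3242, 0.1017]
ee_rot: [0.998, -0.062, -0.002, 0.0]
ft_force: [-0.1, 0.4, 0.6]
grip_width: 0.996
```

```bash
python3 go.py .3685 -.325 .026 -7;  python3 - <<'E'
from h import *
import pickle
c=pickle.load(open("w4.cal","rb"))
P=[w("wrist",p,.004,c) for p in[(311,133),(354,98),(390,144),(346,178)]]
print(np.round(P,4),np.mean(P,0).round(4),[np.linalg.norm(P[i]-P[i-1]).round(3) for i in range(4)])
d=P[3]-P[0]; print("edge",np.degrees(np.arctan2(d[1],d[0])),"edge2",np.degrees(np.arctan2(*(P[1]-P[0])[[1,0]])))
print("wheel top ends",w("wrist",(337,152),.05,c),w("wrist",(388,118),.05,c))
print("tray",w("wrist",(516,185),.016,c),w("wrist",(632,188),.016,c))
E
```

```text
t 13.0 pos [ 0.3697 -0.3242  0.1017] yaw -7.1 F [-0.09  0.35  0.61] g 0.996 q [-0.32  0.27  1.07  2.   -0.27  1.03  0.75]
dr [ 0.   0.3 -0.1] then travel [-1.1  1.  75.7]
[[ 0.4047 -0.1927  0.004 ]
 [ 0.4416 -0.1707  0.004 ]
 [ 0.4671 -0.2091  0.004 ]
 [ 0.4288 -0.2319  0.004 ]] [ 0.4355 -0.2011  0.004 ] [np.float64(0.046), np.float64(0.043), np.float64(0.046), np.float64(0.045)]
edge -58.458619574709566 edge2 30.714258172771945
wheel top ends [ 0.42195421 -0.20728968  0.05      ] [ 0.45859853 -0.18933976  0.05      ]
tray [ 0.56469786 -0.25275067  0.016     ] [ 0.66300336 -0.26680392  0.016     ]
```

Call:
{"method": "servo_tool", "body": {
  "moves": [
    {"travel": [-1, 1, 25], "dr": [0, 0, 0]},
    {"travel": [0, 0, 25], "dr": [0, 0, 0]},
    {"travel": [0, 0, 25], "dr": [0, 0, 0]},
    {"travel": [0, 0, 0], "dr": [0, 0, 0]},
    {"travel": [0, 0, 0], "dr": [0, 0, 0]}
  ]
}}

```text
clock: 13.62
position: [0.3701, -0.3263, 0.0296]
ee_rot: [0.998, -0.062, 0.001, 0.0]
ft_force: [0.6, 0.5, -0.7]
grip_width: 1.003
```

Call:
{"method": "servo_tool", "body": {
  "moves": [
    {"travel": [0, 0, 0], "dr": [0, 0, 0]},
    {"travel": [0, 0, 0], "dr": [0, 0, 0]},
    {"travel": [0, 0, 0], "dr": [0, 0, 0]},
    {"travel": [0, 0, 0], "dr": [0, 0, 0]},
    {"travel": [0, 0, 0], "dr": [0, 0, 0]},
    {"travel": [0, 0, 0], "dr": [0, 0, 0]}
  ],
  "claw": 1,
  "squeeze": 60
}}

```text
clock: 14.38
position: [0.37, -0.326, 0.0295]
ee_rot: [0.998, -0.062, 0.001, -0.0]
ft_force: [-1.5, 1.9, 10.3]
grip_width: 0.716
```

Call:
{"method": "servo_tool", "body": {
  "moves": [
    {"travel": [0, 0, -10], "dr": [0, 0, 0]},
    {"travel": [0, 0, -15], "dr": [0, 0, 0]},
    {"travel": [0, 0, -30], "dr": [0, 0, 0]},
    {"travel": [0, 0, -30], "dr": [0, 0, 0]},
    {"travel": [0, 0, -30], "dr": [0, 0, 0]},
    {"travel": [0, 0, 0], "dr": [0, 0, 0]},
    {"travel": [0, 0, 0], "dr": [0, 0, 0]},
    {"travel": [0, 0, 0], "dr": [0, 0, 0]}
  ]
}}

```text
clock: 15.38
position: [0.3685, -0.3252, 0.1422]
ee_rot: [0.998, -0.062, -0.001, -0.0]
ft_force: [-0.1, 1.1, -5.7]
grip_width: 0.715
```

```bash
python3 go.py .616 .0885 .14 -7
python3 - <<'E'
from h import *
F=[]
for i in range(4): F.append(manip.get_obs()["ft_force"][2]); manip.camera("top")
print(np.round(F,2))
E
```

```text
t 15.38 pos [ 0.3685 -0.3252  0.1422] yaw -7.1 F [-0.13  1.13 -5.71] g 0.715 q [-0.4   0.18  1.13  1.96 -0.18  1.11  0.69]
dr [-0.   0.1 -0.1] then travel [ 195.2 -440.8    2.2]
[-5.71 -4.3  -5.52 -5.57]
```

About 5.3 N: tin B is the full one. It goes to the right-hand bay of the long tray.

Call:
{"method": "servo_tool", "body": {
  "moves": [
    {"travel": [16, -37, 0], "dr": [0, 0, 0]},
    {"travel": [16, -37, 0], "dr": [0, 0, 0]},
    {"travel": [16, -37, 0], "dr": [0, 0, 0]},
    {"travel": [16, -37, 0], "dr": [0, 0, 0]},
    {"travel": [16, -37, 0], "dr": [0, 0, 0]},
    {"travel": [16, -37, 0], "dr": [0, 0, 0]},
    {"travel": [16, -37, 0], "dr": [0, 0, 0]},
    {"travel": [16, -37, 0], "dr": [0, 0, 0]},
    {"travel": [16, -37, 0], "dr": [0, 0, 0]},
    {"travel": [17, -37, 0], "dr": [0, 0, 0]},
    {"travel": [17, -37, 0], "dr": [0, 0, 0]},
    {"travel": [17, -34, 0], "dr": [0, 0, 0]}
  ]
}}

```text
clock: 17.08
position: [0.6177, 0.0893, 0.1425]
ee_rot: [0.998, -0.062, -0.0, 0.0]
ft_force: [1.0, -0.6, -5.3]
grip_width: 0.714
```

Call:
{"method": "servo_tool", "body": {
  "moves": [
    {"travel": [0, 0, 30], "dr": [0, 0, 0]},
    {"travel": [0, 0, 30], "dr": [0, 0, 0]},
    {"travel": [0, 0, 0], "dr": [0, 0, 0]},
    {"travel": [0, 0, 0], "dr": [0, 0, 0]}
  ]
}}

```text
clock: 17.58
position: [0.6178, 0.0876, 0.0842]
ee_rot: [0.998, -0.062, 0.0, 0.0]
ft_force: [1.1, 0.3, -4.4]
grip_width: 0.711
```

```bash
python3 go.py .616 .0882 .034 -7
```

```text
t 17.57 pos [0.6178 0.0876 0.0842] yaw -7.1 F [ 1.07  0.35 -4.37] g 0.711 q [-0.82  0.56  0.8   1.66 -0.45  1.11 -0.01]
dr [-0.  -0.1 -0.1] then travel [-1.9 -0.4 50.2]
```

Call:
{"method": "servo_tool", "body": {
  "moves": [
    {"travel": [-1, 0, 25], "dr": [0, 0, 0]},
    {"travel": [0, 0, 15], "dr": [0, 0, 0]},
    {"travel": [0, 0, 5], "dr": [0, 0, 0]},
    {"travel": [0, 0, 2], "dr": [0, 0, 0]},
    {"travel": [0, 0, 2], "dr": [0, 0, 0]},
    {"travel": [0, 0, 0], "dr": [0, 0, 0]},
    {"travel": [0, 0, 0], "dr": [0, 0, 0]}
  ]
}}

```text
clock: 18.45
position: [0.6164, 0.088, 0.0346]
ee_rot: [0.998, -0.062, 0.0, -0.0]
ft_force: [0.3, 0.8, -6.1]
grip_width: 0.712
```

Call:
{"method": "servo_tool", "body": {
  "moves": [
    {"travel": [0, 0, 1], "dr": [0, 0, 0]},
    {"travel": [0, 0, 1], "dr": [0, 0, 0]},
    {"travel": [0, 0, 0], "dr": [0, 0, 0]},
    {"travel": [0, 0, 0], "dr": [0, 0, 0]}
  ]
}}

```text
clock: 18.95
position: [0.6165, 0.088, 0.0336]
ee_rot: [0.998, -0.062, 0.0, -0.001]
ft_force: [-6.5, 0.1, 9.1]
grip_width: 0.718
```

Contact. Releasing and going up.

Call:
{"method": "servo_tool", "body": {
  "moves": [
    {"travel": [0, 0, 0], "dr": [0, 0, 0]},
    {"travel": [0, 0, 0], "dr": [0, 0, 0]},
    {"travel": [0, 0, 0], "dr": [0, 0, 0]},
    {"travel": [0, 0, -10], "dr": [0, 0, 0]},
    {"travel": [0, 0, -30], "dr": [0, 0, 0]},
    {"travel": [0, 0, -30], "dr": [0, 0, 0]},
    {"travel": [0, 0, -30], "dr": [0, 0, 0]},
    {"travel": [0, 0, -30], "dr": [0, 0, 0]},
    {"travel": [0, 0, 0], "dr": [0, 0, 10]},
    {"travel": [0, 0, 0], "dr": [0, 0, 10]},
    {"travel": [0, 0, 0], "dr": [0, 0, 10]},
    {"travel": [0, 0, 0], "dr": [0, 0, 0]}
  ],
  "claw": 0
}}

```text
clock: 20.45
position: [0.6163, 0.0879, 0.1627]
ee_rot: [0.948, -0.318, 0.0, 0.0]
ft_force: [-0.0, -0.2, 0.1]
grip_width: 1.0
```

```bash
python3 go.py .4537 .056 .06 -37.3
```

```text
t 20.45 pos [0.6163 0.0879 0.1627] yaw -37.1 F [-0.03 -0.15  0.13] g 1.0 q [-0.93  0.53  0.97  1.6  -0.45  1.26 -0.52]
dr [ 0.  -0.   0.2] then travel [-110.   123.9  102.7]
```

Call:
{"method": "servo_tool", "body": {
  "moves": [
    {"travel": [-28, 31, 0], "dr": [0, 0, 0]},
    {"travel": [-28, 31, 0], "dr": [0, 0, 0]},
    {"travel": [-27, 31, 0], "dr": [0, 0, 0]},
    {"travel": [-27, 31, 0], "dr": [0, 0, 0]},
    {"travel": [0, 0, 30], "dr": [0, 0, 0]},
    {"travel": [0, 0, 30], "dr": [0, 0, 0]},
    {"travel": [0, 0, 0], "dr": [0, 0, 0]},
    {"travel": [0, 0, 0], "dr": [0, 0, 0]}
  ]
}}

```text
clock: 21.45
position: [0.4628, 0.0565, 0.1057]
ee_rot: [0.948, -0.319, 0.0, 0.001]
ft_force: [0.4, -0.7, -0.2]
grip_width: 0.999
```

```bash
python3 go.py .4537 .056 .024 -37.3
```

```text
t 21.45 pos [0.4628 0.0565 0.1057] yaw -37.2 F [ 0.44 -0.7  -0.22] g 0.999 q [-1.32  0.18  1.2   2.06 -0.19  1.02 -0.67]
dr [ 0.1 -0.1  0.1] then travel [-7.   5.9 81.7]
```

Call:
{"method": "servo_tool", "body": {
  "moves": [
    {"travel": [-7, 6, 0], "dr": [0, 0, 0]},
    {"travel": [0, 0, 27], "dr": [0, 0, 0]},
    {"travel": [0, 0, 27], "dr": [0, 0, 0]},
    {"travel": [0, 0, 27], "dr": [0, 0, 0]},
    {"travel": [0, 0, 0], "dr": [0, 0, 0]},
    {"travel": [0, 0, 0], "dr": [0, 0, 0]}
  ]
}}

```text
clock: 22.2
position: [0.4539, 0.0565, 0.0251]
ee_rot: [0.948, -0.319, 0.001, 0.0]
ft_force: [-0.7, 0.2, 1.0]
grip_width: 1.0
```

```bash
python3 go.py .4537 .056 .024 -37.3
```

```text
t 22.2 pos [0.4539 0.0565 0.0251] yaw -37.2 F [-0.68  0.22  0.99] g 1.0 q [-1.16  0.35  1.05  2.14 -0.4   0.86 -0.51]
dr [-0.  -0.1  0.1] then travel [0.1 0.5 1.1]
```

Call:
{"method": "servo_tool", "body": {
  "moves": [
    {"travel": [0, 0, 0], "dr": [0, 0, 0]},
    {"travel": [0, 0, 0], "dr": [0, 0, 0]},
    {"travel": [0, 0, 0], "dr": [0, 0, 0]},
    {"travel": [0, 0, 0], "dr": [0, 0, 0]},
    {"travel": [0, 0, 0], "dr": [0, 0, 0]},
    {"travel": [0, 0, 0], "dr": [0, 0, 0]},
    {"travel": [0, 0, 0], "dr": [0, 0, 0]}
  ],
  "claw": 1,
  "squeeze": 40
}}

```text
clock: 23.08
position: [0.4535, 0.0567, 0.0244]
ee_rot: [0.948, -0.319, 0.0, -0.0]
ft_force: [-2.5, 0.6, 7.6]
grip_width: 0.49
```

Call:
{"method": "servo_tool", "body": {
  "moves": [
    {"travel": [0, 0, -10], "dr": [0, 0, 0]},
    {"travel": [0, 0, -30], "dr": [0, 0, 0]},
    {"travel": [0, 0, -30], "dr": [0, 0, 0]},
    {"travel": [0, 0, -30], "dr": [0, 0, 0]},
    {"travel": [0, 0, 0], "dr": [0, 0, -10]},
    {"travel": [0, 0, 0], "dr": [0, 0, -10]},
    {"travel": [0, 0, 0], "dr": [0, 0, -10]},
    {"travel": [0, 0, 0], "dr": [0, 0, 0]},
    {"travel": [0, 0, 0], "dr": [0, 0, 0]}
  ]
}}

```text
clock: 24.2
position: [0.4529, 0.0564, 0.1238]
ee_rot: [0.998, -0.065, -0.0, 0.0]
ft_force: [0.0, -0.9, -2.4]
grip_width: 0.49
```

```bash
python3 go.py .6268 .1766 .12 -7
```

```text
t 24.2 pos [0.4529 0.0564 0.1238] yaw -7.5 F [ 0.03 -0.91 -2.4 ] g 0.49 q [-1.38  0.06  1.21  2.06 -0.06  1.06 -0.27]
dr [ 0.   0.  -0.5] then travel [ 157.9 -140.5    3.8]
```

Call:
{"method": "servo_tool", "body": {
  "moves": [
    {"travel": [26, -23, 0], "dr": [0, 0, 0]},
    {"travel": [26, -23, 0], "dr": [0, 0, 0]},
    {"travel": [26, -23, 0], "dr": [0, 0, 0]},
    {"travel": [26, -23, 0], "dr": [0, 0, 0]},
    {"travel": [27, -24, 0], "dr": [0, 0, 0]},
    {"travel": [27, -24, 0], "dr": [0, 0, 0]},
    {"travel": [0, 0, 25], "dr": [0, 0, 0]},
    {"travel": [0, 0, 25], "dr": [0, 0, 0]},
    {"travel": [0, 0, 0], "dr": [0, 0, 0]},
    {"travel": [0, 0, 0], "dr": [0, 0, 0]}
  ]
}}

```text
clock: 25.45
position: [0.6278, 0.1755, 0.0746]
ee_rot: [0.998, -0.064, 0.0, 0.0]
ft_force: [0.3, -0.7, -2.1]
grip_width: 0.486
```

```bash
python3 go.py .6268 .1766 .0285 -7
```

```text
t 25.45 pos [0.6278 0.1755 0.0746] yaw -7.3 F [ 0.26 -0.71 -2.14] g 0.486 q [-0.99  0.69  0.92  1.59 -0.59  1.16 -0.06]
dr [ 0.  -0.  -0.3] then travel [-1.1 -1.  46.1]
```

Call:
{"method": "servo_tool", "body": {
  "moves": [
    {"travel": [-1, -1, 25], "dr": [0, 0, 0]},
    {"travel": [0, 0, 13], "dr": [0, 0, 0]},
    {"travel": [0, 0, 4], "dr": [0, 0, 0]},
    {"travel": [0, 0, 2], "dr": [0, 0, 0]},
    {"travel": [0, 0, 1], "dr": [0, 0, 0]},
    {"travel": [0, 0, 0], "dr": [0, 0, 0]},
    {"travel": [0, 0, 0], "dr": [0, 0, 0]}
  ]
}}

```text
clock: 26.32
position: [0.6266, 0.1766, 0.0289]
ee_rot: [0.998, -0.063, -0.0, 0.0]
ft_force: [-0.2, -0.8, -1.9]
grip_width: 0.491
```

Call:
{"method": "servo_tool", "body": {
  "moves": [
    {"travel": [0, 0, 1], "dr": [0, 0, 0]},
    {"travel": [0, 0, 1], "dr": [0, 0, 0]},
    {"travel": [0, 0, 0], "dr": [0, 0, 0]},
    {"travel": [0, 0, 0], "dr": [0, 0, 0]}
  ]
}}

```text
clock: 26.82
position: [0.6267, 0.1766, 0.0285]
ee_rot: [0.998, -0.063, -0.0, -0.0]
ft_force: [-8.4, -0.6, 16.5]
grip_width: 0.491
```

Call:
{"method": "servo_tool", "body": {
  "moves": [
    {"travel": [0, 0, -1], "dr": [0, 0, 0]},
    {"travel": [0, 0, 0], "dr": [0, 0, 0]}
  ]
}}

```text
clock: 27.08
position: [0.6267, 0.1766, 0.0285]
ee_rot: [0.998, -0.063, -0.0, 0.0]
ft_force: [-4.3, -0.3, 8.6]
grip_width: 0.482
```

Call:
{"method": "servo_tool", "body": {
  "moves": [
    {"travel": [0, 0, 0], "dr": [0, 0, 0]},
    {"travel": [0, 0, 0], "dr": [0, 0, 0]},
    {"travel": [0, 0, 0], "dr": [0, 0, 0]},
    {"travel": [0, 0, 0], "dr": [0, 0, 0]},
    {"travel": [0, 0, -10], "dr": [0, 0, 0]},
    {"travel": [0, 0, -30], "dr": [0, 0, 0]},
    {"travel": [0, 0, -30], "dr": [0, 0, 0]},
    {"travel": [0, 0, -30], "dr": [0, 0, 0]},
    {"travel": [0, 0, -30], "dr": [0, 0, 0]},
    {"travel": [0, 0, 0], "dr": [0, 0, 0]}
  ],
  "claw": 0
}}

```text
clock: 28.32
position: [0.6279, 0.1766, 0.1607]
ee_rot: [0.998, -0.063, 0.002, -0.001]
ft_force: [-0.3, -0.7, -1.4]
grip_width: 0.999
```

```bash
python3 go.py .428 .206 .11 -7
```

```text
t 28.32 pos [0.6279 0.1766 0.1607] yaw -7.2 F [-0.32 -0.68 -1.41] g 0.999 q [-1.02  0.61  0.99  1.52 -0.52  1.29 -0.1 ]
dr [-0.1 -0.2 -0.2] then travel [-202.    -4.8   50.7]
```

Call:
{"method": "servo_tool", "body": {
  "moves": [
    {"travel": [-29, -8, 0], "dr": [0, 0, 0]},
    {"travel": [-29, -8, 0], "dr": [0, 0, 0]},
    {"travel": [-29, -8, 0], "dr": [0, 0, 0]},
    {"travel": [-29, -8, 0], "dr": [0, 0, 0]},
    {"travel": [-29, -8, 0], "dr": [0, 0, 0]},
    {"travel": [-29, -8, 0], "dr": [0, 0, 0]},
    {"travel": [-28, -7, 0], "dr": [0, 0, 0]},
    {"travel": [0, 0, 0], "dr": [0, 0, 0]}
  ]
}}

```text
clock: 29.32
position: [0.431, 0.2581, 0.1572]
ee_rot: [0.998, -0.061, -0.001, -0.0]
ft_force: [-0.2, -0.2, -0.4]
grip_width: 1.002
```

```bash
python3 go.py .428 .206 .11 -7; python3 wr.py w5
python3 - <<'E'
from h import *
import pickle
c=pickle.load(open("w5.cal","rb")); im=cv2.imread("pics/w5.png"); th=np.linspace(0,6.28,40)
for x,y,z,r in[(.428,.206,.08,.0165),(.428,.206,.016,.025)]:
    cv2.polylines(im,[proj("wrist",np.c_[x+r*np.cos(th),y+r*np.sin(th),0*th+z],c).round().astype(int)],1,(255,0,255),1)
cv2.imwrite("pics/w5o.png",im)
E
```

```text
t 29.32 pos [0.431  0.2581 0.1572] yaw -7.0 F [-0.15 -0.24 -0.37] g 1.002 q [-1.7   0.23  1.22  1.92 -0.24  1.15 -0.52]
dr [-0.   0.1 -0. ] then travel [ 3.4 52.1 47.2]
```

View pics/w5o.png

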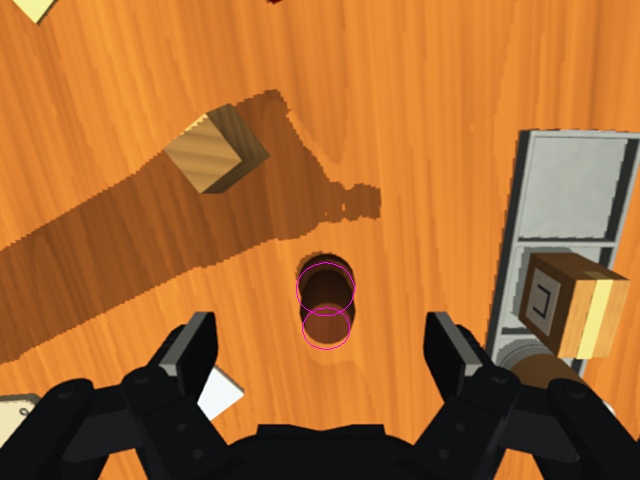

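The picture shows the foot about 3 mm farther to +y than the overlay, with its top at (328,323). The carton stands square in the middle bay. Correcting and descending.

Call:
{"method": "servo_tool", "body": {
  "moves": [
    {"travel": [2, 25, 0], "dr": [0, 0, 0]},
    {"travel": [2, 24, 0], "dr": [0, 0, 0]},
    {"travel": [0, 0, 0], "dr": [0, 0, 0]},
    {"travel": [0, 0, 30], "dr": [0, 0, 0]},
    {"travel": [0, 0, 30], "dr": [0, 0, 0]},
    {"travel": [0, 0, 0], "dr": [0, 0, 0]}
  ]
}}

```text
clock: 30.12
position: [0.4305, 0.2063, 0.0963]
ee_rot: [0.998, -0.064, -0.001, 0.002]
ft_force: [0.2, 0.0, 0.6]
grip_width: 1.0
```

```bash
python3 go.py .429 .209 .032 -7
```

```text
t 30.12 pos [0.4305 0.2063 0.0963] yaw -7.3 F [0.25 0.   0.56] g 1.0 q [-1.59  0.27  1.18  2.04 -0.29  1.02 -0.4 ]
dr [ 0.3  0.1 -0.3] then travel [-1.8 -2.5 64.3]
```

Call:
{"method": "servo_tool", "body": {
  "moves": [
    {"travel": [-1.5, -2, 25], "dr": [0, 0, 0]},
    {"travel": [0, 0, 25], "dr": [0, 0, 0]},
    {"travel": [0, 0, 14], "dr": [0, 0, 0]},
    {"travel": [0, 0, 0], "dr": [0, 0, 0]},
    {"travel": [0, 0, 0], "dr": [0, 0, 0]}
  ]
}}

```text
clock: 30.75
position: [0.4303, 0.2099, 0.0347]
ee_rot: [0.998, -0.063, 0.0, -0.0]
ft_force: [-0.4, -0.4, 0.2]
grip_width: 1.002
```

Call:
{"method": "servo_tool", "body": {
  "moves": [
    {"travel": [0, 0, 0], "dr": [0, 0, 0]},
    {"travel": [0, 0, 0], "dr": [0, 0, 0]},
    {"travel": [0, 0, 0], "dr": [0, 0, 0]},
    {"travel": [0, 0, 0], "dr": [0, 0, 0]},
    {"travel": [0, 0, 0], "dr": [0, 0, 0]},
    {"travel": [0, 0, 0], "dr": [0, 0, 0]},
    {"travel": [0, 0, 0], "dr": [0, 0, 0]}
  ],
  "claw": 1,
  "squeeze": 30
}}

```text
clock: 31.62
position: [0.4297, 0.2099, 0.0341]
ee_rot: [0.998, -0.063, -0.0, 0.0]
ft_force: [-2.1, 0.0, 6.5]
grip_width: 0.48
```

```bash
python3 go.py .6375 .265 .14 -7
```

```text
t 31.62 pos [0.4297 0.2099 0.0341] yaw -7.2 F [-2.05  0.04  6.52] g 0.48 q [-1.46  0.39  1.05  2.08 -0.44  0.9  -0.29]
dr [ 0.   0.  -0.2] then travel [ 199.5  -80.  -105.9]
```

Call:
{"method": "servo_tool", "body": {
  "moves": [
    {"travel": [0, 0, -10], "dr": [0, 0, 0]},
    {"travel": [0, 0, -30], "dr": [0, 0, 0]},
    {"travel": [0, 0, -35], "dr": [0, 0, 0]},
    {"travel": [0, 0, -30], "dr": [0, 0, 0]},
    {"travel": [28, -11, 0], "dr": [0, 0, 0]},
    {"travel": [28, -11, 0], "dr": [0, 0, 0]},
    {"travel": [28, -11, 0], "dr": [0, 0, 0]},
    {"travel": [28, -11, 0], "dr": [0, 0, 0]},
    {"travel": [29, -12, 0], "dr": [0, 0, 0]},
    {"travel": [29, -12, 0], "dr": [0, 0, 0]},
    {"travel": [29, -12, 0], "dr": [0, 0, 0]},
    {"travel": [0, 0, 0], "dr": [0, 0, 0]}
  ]
}}

```text
clock: 33.12
position: [0.6383, 0.2638, 0.1386]
ee_rot: [0.998, -0.063, 0.0, 0.001]
ft_force: [-0.5, -0.4, -1.2]
grip_width: 0.479
```

Call:
{"method": "servo_tool", "body": {
  "moves": [
    {"travel": [0, 0, 25], "dr": [0, 0, 0]},
    {"travel": [0, 0, 25], "dr": [0, 0, 0]},
    {"travel": [0, 0, 0], "dr": [0, 0, 0]},
    {"travel": [0, 0, 0], "dr": [0, 0, 0]}
  ]
}}

```text
clock: 33.62
position: [0.6372, 0.2641, 0.09]
ee_rot: [0.998, -0.063, 0.0, 0.0]
ft_force: [0.1, -0.2, -0.6]
grip_width: 0.482
```

```bash
python3 go.py .6375 .265 .038 -7
```

```text
t 33.62 pos [0.6372 0.2641 0.09  ] yaw -7.2 F [ 0.11 -0.25 -0.63] g 0.482 q [-1.05  0.75  0.92  1.46 -0.61  1.23 -0.19]
dr [ 0.  -0.  -0.2] then travel [ 0.2 -0.9 52. ]
```

Call:
{"method": "servo_tool", "body": {
  "moves": [
    {"travel": [0, -1, 25], "dr": [0, 0, 0]},
    {"travel": [0, 0, 17], "dr": [0, 0, 0]},
    {"travel": [0, 0, 5], "dr": [0, 0, 0]},
    {"travel": [0, 0, 3], "dr": [0, 0, 0]},
    {"travel": [0, 0, 1], "dr": [0, 0, 0]},
    {"travel": [0, 0, 0], "dr": [0, 0, 0]},
    {"travel": [0, 0, 0], "dr": [0, 0, 0]}
  ]
}}

```text
clock: 34.5
position: [0.6375, 0.2649, 0.0383]
ee_rot: [0.998, -0.063, 0.0, 0.0]
ft_force: [-1.3, -0.8, 5.4]
grip_width: 0.475
```

Call:
{"method": "servo_tool", "body": {
  "moves": [
    {"travel": [0, 0, 0], "dr": [0, 0, 0]},
    {"travel": [0, 0, 0], "dr": [0, 0, 0]},
    {"travel": [0, 0, 0], "dr": [0, 0, 0]},
    {"travel": [0, 0, 0], "dr": [0, 0, 0]},
    {"travel": [0, 0, -10], "dr": [0, 0, 0]},
    {"travel": [0, 0, -30], "dr": [0, 0, 0]},
    {"travel": [0, 0, -30], "dr": [0, 0, 0]},
    {"travel": [0, 0, -30], "dr": [0, 0, 0]},
    {"travel": [0, 0, -30], "dr": [0, 0, 0]},
    {"travel": [0, 0, 0], "dr": [0, 0, 0]}
  ],
  "claw": 0
}}

```text
clock: 35.75
position: [0.6386, 0.265, 0.1709]
ee_rot: [0.998, -0.063, 0.002, -0.001]
ft_force: [-0.1, 0.5, -1.1]
grip_width: 1.0
```

```bash
python3 go.py .437 -.15 .16 -7
```

```text
t 35.75 pos [0.6386 0.265  0.1709] yaw -7.2 F [-0.07  0.5  -1.14] g 1.0 q [-1.07  0.69  0.97  1.38 -0.56  1.35 -0.22]
dr [-0.1 -0.2 -0.2] then travel [-149.5  436.5   10.9]
```

Call:
{"method": "servo_tool", "body": {
  "moves": [
    {"travel": [-12, 36, 0], "dr": [0, 0, 0]},
    {"travel": [-12, 36, 0], "dr": [0, 0, 0]},
    {"travel": [-12, 36, 0], "dr": [0, 0, 0]},
    {"travel": [-12, 36, 0], "dr": [0, 0, 0]},
    {"travel": [-12, 36, 0], "dr": [0, 0, 0]},
    {"travel": [-12, 36, 0], "dr": [0, 0, 0]},
    {"travel": [-13, 36, 0], "dr": [0, 0, 0]},
    {"travel": [-13, 36, 0], "dr": [0, 0, 0]},
    {"travel": [-13, 36, 0], "dr": [0, 0, 0]},
    {"travel": [-13, 37, 0], "dr": [0, 0, 0]},
    {"travel": [-13, 37, 0], "dr": [0, 0, 0]},
    {"travel": [-13, 37, 0], "dr": [0, 0, 0]}
  ]
}}

```text
clock: 37.25
position: [0.4328, -0.1485, 0.1675]
ee_rot: [0.998, -0.063, -0.0, -0.0]
ft_force: [-0.1, -1.1, 0.5]
grip_width: 1.004
```

Call:
{"method": "servo_tool", "body": {
  "moves": [
    {"travel": [0, 0, 0], "dr": [0, 0, 10.2]},
    {"travel": [0, 0, 0], "dr": [0, 0, 10.2]},
    {"travel": [0, 0, 0], "dr": [0, 0, 10.2]},
    {"travel": [0, 0, 0], "dr": [0, 0, 10.2]},
    {"travel": [0, 0, 0], "dr": [0, 0, 10.2]},
    {"travel": [0, 0, 0], "dr": [0, 0, 0]}
  ]
}}

```text
clock: 38.0
position: [0.4333, -0.1478, 0.1676]
ee_rot: [0.874, -0.486, -0.0, 0.0]
ft_force: [-0.1, 1.3, -0.4]
grip_width: 1.003
```

```bash
python3 go.py .437 -.2 .16 -58.5; python3 wr.py w6
python3 - <<'E'
from h import *
import pickle
c=pickle.load(open("w6.cal","rb")); im=cv2.imread("pics/w6.png")
t=np.radians(31.5);Rz=np.array([[np.cos(t),np.sin(t)],[-np.sin(t),np.cos(t)]])
def d(L,z):
    P=np.c_[np.array(L)@Rz+[.4355,-.2011],np.full(len(L),z)]
    cv2.polylines(im,[proj("wrist",P,c).round().astype(int)],1,(255,0,255),1)
d([(.023,.023),(.023,-.023),(-.023,-.023),(-.023,.023)],.004)
d([(.015,.015),(.015,-.015),(-.011,-.015),(-.011,.015)],.057)
cv2.imwrite("pics/w6o.png",im)
E
```

```text
t 38.0 pos [ 0.4333 -0.1478  0.1676] yaw -58.2 F [-0.08  1.33 -0.37] g 1.003 q [-0.94 -0.08  1.15  2.01  0.08  1.17 -0.83]
dr [0.1 0.  0.3] then travel [46.5 24.1  7.6]
```

View pics/w6o.png

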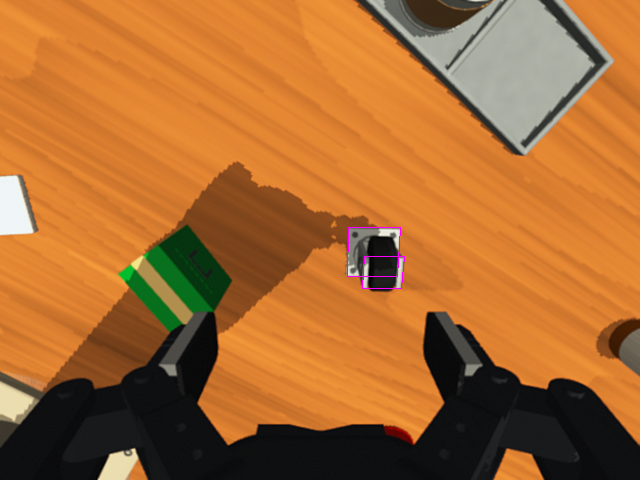

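The overlay lands exactly on the castor plate (corners (348,228) to (400,276)), so the pose is confirmed. Descending across the cheeks.

Call:
{"method": "servo_tool", "body": {
  "moves": [
    {"travel": [23, 12, 0], "dr": [0, 0, 0]},
    {"travel": [23.5, 12, 0], "dr": [0, 0, 0]},
    {"travel": [0, 0, 0], "dr": [0, 0, 0]},
    {"travel": [0, 0, 30], "dr": [0, 0, 0]},
    {"travel": [0, 0, 30], "dr": [0, 0, 0]},
    {"travel": [0, 0, 0], "dr": [0, 0, 0]}
  ]
}}

```text
clock: 38.8
position: [0.4362, -0.199, 0.1066]
ee_rot: [0.874, -0.486, -0.002, 0.001]
ft_force: [0.0, -0.4, 0.7]
grip_width: 1.0
```

```bash
python3 go.py .437 -.2 .021 -58.5
```

```text
t 38.8 pos [ 0.4362 -0.199   0.1066] yaw -58.1 F [ 0.03 -0.37  0.72] g 1.0 q [-0.73  0.25  1.19  2.02 -0.27  1.04 -0.42]
dr [0.2 0.1 0.4] then travel [ 1.2 -0.1 85.6]
```

Call:
{"method": "servo_tool", "body": {
  "moves": [
    {"travel": [1, 0, 28], "dr": [0, 0, 0]},
    {"travel": [0, 0, 28], "dr": [0, 0, 0]},
    {"travel": [0, 0, 28], "dr": [0, 0, 0]},
    {"travel": [0, 0, 0], "dr": [0, 0, 0]},
    {"travel": [0, 0, 0], "dr": [0, 0, 0]}
  ]
}}

```text
clock: 39.42
position: [0.4392, -0.2008, 0.0257]
ee_rot: [0.874, -0.486, 0.001, 0.0]
ft_force: [-0.3, 0.0, 0.4]
grip_width: 1.002
```

Call:
{"method": "servo_tool", "body": {
  "moves": [
    {"travel": [0, 0, 0], "dr": [0, 0, 0]},
    {"travel": [0, 0, 0], "dr": [0, 0, 0]},
    {"travel": [0, 0, 0], "dr": [0, 0, 0]},
    {"travel": [0, 0, 0], "dr": [0, 0, 0]},
    {"travel": [0, 0, 0], "dr": [0, 0, 0]},
    {"travel": [0, 0, 0], "dr": [0, 0, 0]},
    {"travel": [0, 0, 0], "dr": [0, 0, 0]},
    {"travel": [0, 0, 0], "dr": [0, 0, 0]}
  ],
  "claw": 1,
  "squeeze": 35
}}

```text
clock: 40.42
position: [0.4386, -0.2008, 0.0243]
ee_rot: [0.874, -0.487, 0.0, 0.0]
ft_force: [-1.3, 1.3, 7.3]
grip_width: 0.347
```

```bash
python3 go.py .622 -.216 .12 -58.5
```

```text
t 40.42 pos [ 0.4386 -0.2008  0.0243] yaw -58.2 F [-1.33  1.29  7.27] g 0.347 q [-0.55  0.42  1.03  2.08 -0.47  0.89 -0.27]
dr [ 0.  -0.   0.3] then travel [ 108.8 -148.4  -95.7]
```

Call:
{"method": "servo_tool", "body": {
  "moves": [
    {"travel": [0, 0, -10], "dr": [0, 0, 0]},
    {"travel": [0, 0, -30], "dr": [0, 0, 0]},
    {"travel": [0, 0, -30], "dr": [0, 0, 0]},
    {"travel": [0, 0, -30], "dr": [0, 0, 0]},
    {"travel": [0, 0, 0], "dr": [0, 0, -10.2]},
    {"travel": [0, 0, 0], "dr": [0, 0, -10.2]},
    {"travel": [0, 0, 0], "dr": [0, 0, -10.2]},
    {"travel": [0, 0, 0], "dr": [0, 0, -10.2]},
    {"travel": [0, 0, 0], "dr": [0, 0, -10.2]},
    {"travel": [0, 0, 0], "dr": [0, 0, 0]}
  ]
}}

```text
clock: 41.68
position: [0.438, -0.2009, 0.1241]
ee_rot: [0.998, -0.064, -0.0, 0.0]
ft_force: [0.3, -0.4, -2.0]
grip_width: 0.345
```

```bash
python3 go.py .6215 -.2145 .12 -7
```

```text
t 41.67 pos [ 0.438  -0.2009  0.1241] yaw -7.3 F [ 0.31 -0.44 -1.98] g 0.345 q [-0.63  0.16  1.05  2.   -0.16  1.07  0.36]
dr [ 0.   0.  -0.3] then travel [183.8  -8.8   4.1]
```

Call:
{"method": "servo_tool", "body": {
  "moves": [
    {"travel": [31, -1.5, 0], "dr": [0, 0, 0]},
    {"travel": [31, -1.5, 0], "dr": [0, 0, 0]},
    {"travel": [31, -1.5, 0], "dr": [0, 0, 0]},
    {"travel": [31, -1.5, 0], "dr": [0, 0, 0]},
    {"travel": [30, -1.5, 0], "dr": [0, 0, 0]},
    {"travel": [30, -1.5, 0], "dr": [0, 0, 0]},
    {"travel": [0, 0, 25], "dr": [0, 0, 0]},
    {"travel": [0, 0, 25], "dr": [0, 0, 0]},
    {"travel": [0, 0, 0], "dr": [0, 0, 0]},
    {"travel": [0, 0, 0], "dr": [0, 0, 0]}
  ]
}}

```text
clock: 42.92
position: [0.6223, -0.2152, 0.075]
ee_rot: [0.998, -0.064, 0.0, 0.001]
ft_force: [0.8, -0.4, -1.2]
grip_width: 0.346
```

```bash
python3 go.py .6215 -.2145 .0283 -7
```

```text
t 42.92 pos [ 0.6223 -0.2152  0.075 ] yaw -7.3 F [ 0.77 -0.43 -1.24] g 0.346 q [-0.33  0.67  0.84  1.57 -0.53  1.14  0.5 ]
dr [ 0.1 -0.  -0.3] then travel [-0.9 -0.6 46.7]
```

Call:
{"method": "servo_tool", "body": {
  "moves": [
    {"travel": [0, 0, 25], "dr": [0, 0, 0]},
    {"travel": [0, 0, 13], "dr": [0, 0, 0]},
    {"travel": [0, 0, 5], "dr": [0, 0, 0]},
    {"travel": [0, 0, 2], "dr": [0, 0, 0]},
    {"travel": [0, 0, 1], "dr": [0, 0, 0]},
    {"travel": [0, 0, 0], "dr": [0, 0, 0]},
    {"travel": [0, 0, 0], "dr": [0, 0, 0]}
  ]
}}

```text
clock: 43.8
position: [0.6223, -0.2151, 0.0284]
ee_rot: [0.998, -0.063, 0.0, 0.0]
ft_force: [0.4, -0.1, 1.0]
grip_width: 0.348
```

Call:
{"method": "servo_tool", "body": {
  "moves": [
    {"travel": [0, 0, 0.7], "dr": [0, 0, 0]},
    {"travel": [0, 0, 0], "dr": [0, 0, 0]},
    {"travel": [0, 0, 0], "dr": [0, 0, 0]}
  ]
}}

```text
clock: 44.18
position: [0.6223, -0.2152, 0.0284]
ee_rot: [0.998, -0.063, 0.0, 0.0]
ft_force: [-3.1, 1.8, 9.5]
grip_width: 0.341
```

Call:
{"method": "servo_tool", "body": {
  "moves": [
    {"travel": [0, 0, 0], "dr": [0, 0, 0]},
    {"travel": [0, 0, 0], "dr": [0, 0, 0]},
    {"travel": [0, 0, 0], "dr": [0, 0, 0]},
    {"travel": [0, 0, 0], "dr": [0, 0, 0]},
    {"travel": [0, 0, -10], "dr": [0, 0, 0]},
    {"travel": [0, 0, -30], "dr": [0, 0, 0]},
    {"travel": [0, 0, -35], "dr": [0, 0, 0]},
    {"travel": [0, 0, -40], "dr": [0, 0, 0]},
    {"travel": [-35, 0, -40], "dr": [0, 0, 0]},
    {"travel": [-40, 0, -30], "dr": [0, 0, 0]},
    {"travel": [-40, 0, -30], "dr": [0, 0, 0]},
    {"travel": [-40, 0, 0], "dr": [0, 0, 0]}
  ],
  "claw": 0
}}

```text
clock: 45.68
position: [0.4679, -0.1965, 0.2441]
ee_rot: [0.998, -0.064, 0.001, 0.0]
ft_force: [-1.8, 0.0, 1.2]
grip_width: 1.002
```

```bash
python3 go.py .622 -.2145 .0283 -7
python3 - <<'E'
from h import *
im=manip.camera("top"); cv2.imwrite("pics/top9.png",cv2.resize(im[100:380,70:520],None,fx=1.77,fy=1.77,interpolation=cv2.INTER_CUBIC))
cv2.imwrite("pics/scene9.png",manip.camera("scene"))
E
```

```text
t 45.67 pos [ 0.4679 -0.1965  0.2441] yaw -7.3 F [-1.83  0.03  1.2 ] g 1.002 q [-0.74  0.06  1.11  1.79 -0.05  1.32  0.25]
dr [ 0.  -0.2 -0.3] then travel [155.1  -1.  215.8]
```

View pics/top9.png

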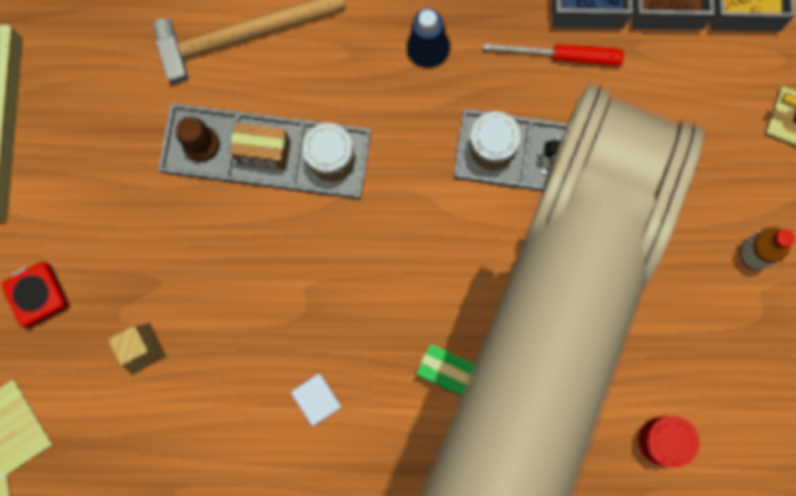

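View pics/scene9.png

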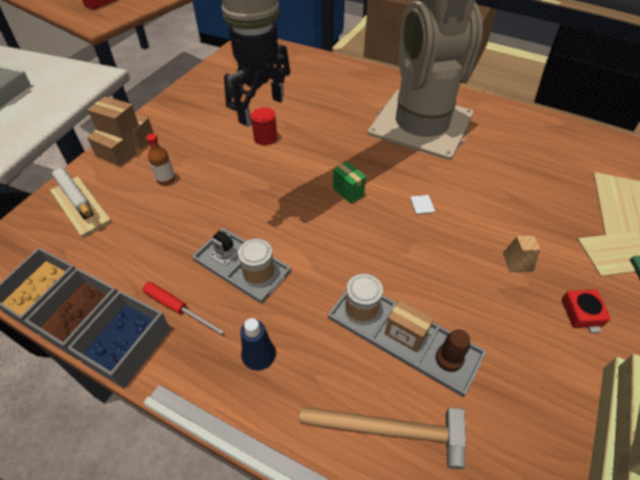

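The scene picture shows all five upright, each within its own bay: castor (223,245) and tin (256,262) in the short tray; tin (364,297), carton (408,327) and foot (455,350) in the long tray. The items to leave have not moved, and the arm is clear. Handing in.

```bash
python3 -c "
from workcell import manip; print(manip.hand_in(), manip.get_obs()['clock'])"
```

```text
the job is handed in; nothing more can be done
the job is handed in; nothing more can be done
```

Both kits are made up and the job is handed in, at about 46 s of the 115 s allowed; no verdict was reported.

- **Tins:** The tin first standing between the carton and the castor pulled about 1.5 N when lifted, so it is the part-used one. The tin nearer the red look-alike pulled about 5.3 N, so it is the full one.
- **Long tray:** The full tin is in the right bay, the carton in the middle, squared to the bay, and the round foot in the left.
- **Short tray:** The part-used tin is in the left bay and the castor in the right, standing on its plate.
- **Order:** I placed the part-used tin first because I had already lifted it to weigh it. The rest followed as full tin, carton, foot, castor.
- **Setting down:** Each thing was lowered until the wrist force showed contact and then released. The highest contact reading was about 16.5 N, for the carton.
- **Last checks:** The scene picture shows all five upright in bays of their own, and the square foot, thread cone, oil bottle and both look-alikes where they were. The arm hid most of the castor and its bay in the top picture, so its final position rests on the scene picture and the contact force alone.
- **Disagreements:** The top and wrist cameras differed by 2 to 5 mm on the trays and the round foot. I corrected for this, and it was within the bay clearances.
- **Refused move:** One early move was refused for a missing `dr` field and resent, with no effect on the scene.

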